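# Sweep counted tablets into the trough of a counting tray and shut its lid

### The arm

A 6-joint arm with a two-finger parallel gripper is mounted at the origin on a cart in front of the work surface, level with it; the furniture and walls round the work are solid. World frame = base frame: x ahead of the robot, y to its left, z up, the work surface at z = 0. Lengths are in mm, angles in rad, forces in N, time in s.
With the tool pointing down it reaches from about 425 to 925 mm from the base axis. Payload 12.5 kg.
Tool frame: the origin (TCP) lies at the very end of the fingers, on their centre line; the grasp point (between the pads) lies 19 mm behind it (robot.grip_depth is the distance from the TCP to the grasp point, in mm); z points along the fingers, y is the direction in which the jaws open and shut (so a half turn about z gives the same grasp; the last joint's range is limited). The gripper opens to 85 mm and grips with 20 to 120 N. Pads are 22 mm wide; open, the fingers measure 114 mm over their backs; the gripper's body (76 mm by 85 mm) begins 54 mm behind the grasp point. The pads swing forward as they close: fully open they stand 13 mm farther back than shut.
Start: joints at [1.022, 0.491, 1.559, -0, 1.092, -0.106], TCP at [267.782, 564.75, 191.427] pointing down, gripper open.
Joint ranges: [-3.1, 3.1], [-0.84, 2.19], [0.05, 2.79], [-1.13, 4.28], [0.06, 2.93], [-2.69, 2.69]. Speed limits (rad/s): [2.22, 2.22, 2.79, 3.14, 3.14, 3.14].

### API

Orientations are given as [roll, pitch, yaw] about the fixed x, y, z axes, in that order (R = Rz(yaw) Ry(pitch) Rx(roll)).
In Python, from plant import monitor, imaging, robot gives the robot as it stands.
- The arm moves only by the shell command python3 -m jog 'ROWS'. ROWS is text: rows parted by semicolons, each of 7 numbers parted by spaces: the shift along the tool's x, y, z in cm, then the turn, a rotation vector about the tool's x, y, z in degrees, then the finger opening in cm, from 0 to 8.54. A call has 1 to 20 rows; each row is the pose to reach, as a shift and turn from the pose measured when the call began, along the tool's axes at that moment; what a row does not reach only later rows make up. A row lasts 1/12 s, in which the tool goes at most 41.7 mm and 7.16 degrees, less where a joint would pass 70% of its speed; a pose out of reach is approached as far as the arm can. A call with a gripper value outside its range is refused whole. The fingers move at their own pace and stop on an object; the grip force is fixed at half the most. Time passes only in rows, so rows that repeat a pose let the fingers close. It gives the time, the measured TCP pose, the force and the opening at its end, in the units of the state.
- monitor.sense(): the state, without advancing time (a new reading comes with each control period).
- imaging.read_camera(name): name is "scene" or "side" or "wrist"; returns a dict with "image" (480x640x3 uint8, blue, green, red), "fx", "fy", "cx", "cy" (pixels), "world_to_cam" (4x4, takes a point from world to camera coordinates). Camera axes: x right, y up, looking along -z (the intrinsics and any distortion apply to the point x, -y, -z); pixel columns grow to the right and rows downward; lengths in mm; the calibration is good to about 2 mm. A picture is of the moment at which its call begins. There is no depth.
- robot.sign_off(): hands the job in, once; it reports no verdict.
The state is a dict: "t": time; "joint_positions": joint angles; "qd": joint speeds; "joint_torque": joint torques, N m; "position": TCP position; "orientation": TCP orientation; "force": force on the tool from outside, world axes, zero at the start; "ft_torque": the same for the moment, N m; "finger_gap": finger opening in mm.
Only numpy, scipy, OpenCV 4.12 (cv2) and the standard library are available. Lean on these libraries where they do the work, as an engineer would, in place of code of your own. Each camera call takes 0.05 s, during which the arm holds its last target. There are 200 camera calls.

### The job

Sweep the four whole tablets across the platform of the counting tray into its trough with your fingertips, leaving the broken half tablet behind on the platform, and then push the trough's lid fully shut over them. Only push: do not pick up the tablets, and leave the other things on the bench where they are.

Things in the scene. Friction and masses are not known exactly. Their poses are not given: they have to be found in the camera images.
- counting_tray: grey plastic tablet counting tray, 156 mm long (its x) by 176 mm wide (its y), stands firm on a 2 mm mat and does not move. Origin: centre of its underside, on the mat. x runs along the trough, away from the robot; y from the platform towards the trough, to the left; z up. The other entries give positions in this frame
- platform (a point): middle of the tray's flat platform, at (0, -21, 24) mm in the tray's frame. The platform's top is at z = 24 mm and spans x = -74 to 74 mm, y = -84 to 43 mm; at y = 43 mm it ends in a straight brink and a step down into the trough; on its other three sides walls 3.5 mm thick rise to z = 36 mm
- trough (a point): middle of the trough's floor, at (0, 63, 4) mm in the tray's frame. The trough spans y = 43 to 83 mm and x = -74 to 74 mm, 20 mm deeper than the platform; its outer wall rises to z = 36 mm; at its near end (-x) a pouring spout juts out 18 mm above a sill that rises 12 mm over the floor
- lid_hinge (a point): middle of the lid's hinge line, at (0, 87, 38.5) mm in the tray's frame, on top of the trough's outer wall; the line runs along the tray's x
- trough_lid (a joint): angle of the trough's lid in rad: 0 fully shut (level over the trough), 1.57 upright, above that leaning outwards, stop at 2.3. It starts open at 1.85 to 2.15. The hinge has friction: the lid stays wherever it is left and does not fall shut; about 0.5 N at its free edge moves it, pushed along its arc
- lid_edge (a point): middle of the lid's free edge, 47 mm from the hinge line. The lid is a flap 148 mm long (in x), 2 mm thick, with a thumb tab 30 mm long that reaches 10 mm beyond this point, and a lip along the free edge that, when shut, ends 3 mm above the platform just beside its brink, so nothing may lie there
- tablet_1_center (a point): round white tablet, 22 mm across, 9 mm thick, about 10 g, lying flat on the platform of the counting tray; the point is its centre, 4.5 mm above the platform; four of them, all alike, lie scattered on the platform with at least 25 mm between centres along the tray's x axis
- tablet_2_center (a point): round white tablet, 22 mm across, 9 mm thick, about 10 g, lying flat on the platform of the counting tray; the point is its centre, 4.5 mm above the platform; four of them, all alike, lie scattered on the platform with at least 25 mm between centres along the tray's x axis
- tablet_3_center (a point): round white tablet, 22 mm across, 9 mm thick, about 10 g, lying flat on the platform of the counting tray; the point is its centre, 4.5 mm above the platform; four of them, all alike, lie scattered on the platform with at least 25 mm between centres along the tray's x axis
- tablet_4_center (a point): round white tablet, 22 mm across, 9 mm thick, about 10 g, lying flat on the platform of the counting tray; the point is its centre, 4.5 mm above the platform; four of them, all alike, lie scattered on the platform with at least 25 mm between centres along the tray's x axis
- half_tablet_center (a point): the broken tablet: a half of such a tablet, D-shaped, about 22 x 13 mm, 9 mm thick, flat on the platform among the whole ones; the point is its middle, 4.5 mm above the platform
- spatula: thin double-ended spatula with a blue grip, 155 mm long, lying on the mat left of the tray; a bystander, origin at the centre of its underside
- stopper_1: rubber stopper, 23 mm across and 22 mm high, on the mat right of the tray; a bystander, origin at the centre of its underside
- vial_a: small capped vial, 22 mm across and 45 mm high, on the mat right of the tray; a bystander, origin at the centre of its underside
- weigh_boat: shallow white square weighing boat, 64 x 64 x 11 mm, on the bench to the left; a bystander, origin at the centre of its underside
- timer: small white lab timer, 58 x 66 x 18 mm, at the right front of the bench; a bystander, origin at the centre of its underside

How it is judged:
By the outcome, as a careful person would: the job done as asked, in the order asked, and still so for the second after the job is handed in, with the robot touching nothing.
It also fails if it takes over 48 s, if anything falls off the work surface, if the arm or the gripper's body presses on something with over 40 N, if the wrist force passes 120 N, or if a joint passes its speed limit or range.

## Working session

There is one attempt and no reset: what is moved stays moved. The work goes in short steps, Python scripts to look and compute and a shell command to move; the robot and the scene stay as the last step left them, time stands still between calls to the robot, and variables do not carry over. Pictures are saved under pics/ and viewed, about 8 in all and at most 12, crops included, and the job is handed in when it is done.

```bash
ls; mkdir -p pics; python3 - <<'E'
from plant import monitor, imaging, robot
import cv2,json,numpy as np
s=monitor.sense();print({k:np.round(v,3).tolist() for k,v in s.items()})
for n in("scene","side","wrist"):
    c=imaging.read_camera(n);cv2.imwrite(f"pics/a_{n}.png",c["image"])
    print(n,c["fx"],c["fy"],c["cx"],c["cy"],[k for k in c]);print(np.round(c["world_to_cam"],3).tolist())
    np.savez(f"pics/a_{n}.npz",**{k:c[k] for k in c})
E
```

```text
pics
{'t': 0.0, 'joint_positions': [1.022, 0.492, 1.559, 0.0, 1.092, -0.106], 'qd': [0.001, -0.002, -0.001, 0.0, -0.0, 0.001], 'joint_torque': [-0.003, -61.843, -26.159, -0.0, 0.004, -0.0], 'position': [267.608, 564.494, 190.8], 'orientation': [-3.14, -0.0, 2.699], 'force': [0.215, -0.419, -0.488], 'ft_torque': [0.009, 0.028, 0.017], 'finger_gap': 85.445}
scene 455.48557219886544 455.48557219886544 322.27148843011787 236.00483510613634 ['image', 'fx', 'fy', 'cx', 'cy', 'world_to_cam']
[[-0.6, -0.8, -0.014, 366.72], [0.34, -0.271, 0.901, -185.861], [-0.724, 0.536, 0.434, -790.461], [0.0, 0.0, 0.0, 1.0]]
side 518.7988574085346 518.7988574085346 323.1695066950343 230.99051261269665 ['image', 'fx', 'fy', 'cx', 'cy', 'world_to_cam']
[[-0.025, -1.0, -0.006, 114.52], [0.816, -0.024, 0.578, -377.287], [-0.578, 0.01, 0.816, -699.587], [0.0, 0.0, 0.0, 1.0]]
wrist 382.0116888353023 382.0116888353023 316.1858060173002 237.79620815525115 ['image', 'fx', 'fy', 'cx', 'cy', 'world_to_cam']
[[0.429, 0.903, -0.001, -624.119], [-0.863, 0.409, -0.297, 38.039], [-0.268, 0.128, 0.955, -380.096], [0.0, 0.0, 0.0, 1.0]]
```

View pics/a_scene.png

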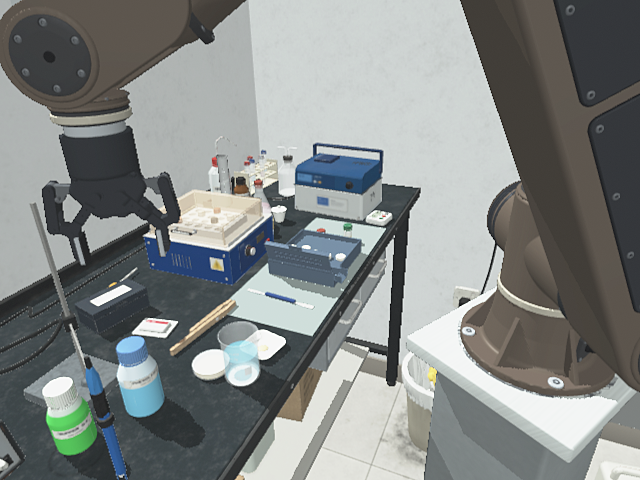

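View pics/a_side.png

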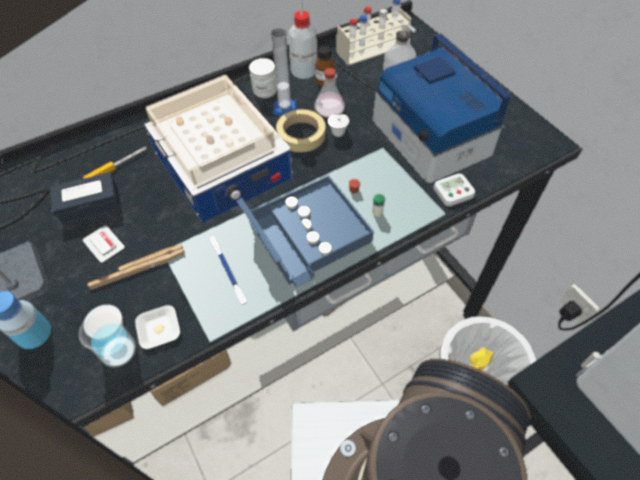

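The side view shows the tray at about (310,230), lid open on its left, and five white pieces in a row from (291,202) to (325,248). The vial is at (379,203) and the stopper at (354,186). I'll zoom in on the tray and cast the first rays.

```bash
cat > h.py <<'E'
import numpy as np,cv2
from plant import monitor,imaging,robot
def ray(c,u,v,z):
    W=np.array(c["world_to_cam"]);R=W[:3,:3];o=-R.T@W[:3,3]
    d=R.T@np.array([(u-c["cx"])/c["fx"],-(v-c["cy"])/c["fy"],-1.0])
    return o+d*(z-o[2])/d[2]
def proj(c,p):
    W=np.array(c["world_to_cam"]);q=W[:3,:3]@np.array(p)+W[:3,3]
    return np.array([c["cx"]+c["fx"]*q[0]/-q[2],c["cy"]-c["fy"]*q[1]/-q[2]])
E
python3 - <<'E'
from h import *
c=dict(np.load("pics/a_side.npz"));im=c["image"]
cv2.imwrite("pics/b.png",cv2.resize(im[165:300,215:405],None,fx=4,fy=4,interpolation=cv2.INTER_CUBIC))
m=(im.min(2)>170).astype(np.uint8)
n,l,st,ce=cv2.connectedComponentsWithStats(m[180:270,270:345])
for i in range(1,n): print(st[i],ce[i]+[270,180],np.round(ray(c,*(ce[i]+[270,180]),35),1))
E
```

```text
[63  0 12 14 88] [340.47727273 184.375     ] [548.5  67.7  35. ]
[ 15  17  13  10 106] [291.14150943 201.43396226] [509.8 161.2  35. ]
[ 27  26  14  11 113] [303.44247788 210.61061947] [487.6 138.4  35. ]
[32 39 10 10 75] [306.48       223.02666667] [459.2 133.   35. ]
[ 36  51  14  11 126] [312.30952381 236.15079365] [430.1 122.9  35. ]
[ 48  62  14  12 128] [324.7578125 247.2890625] [405.9 101.5  35. ]
```

View pics/b.png

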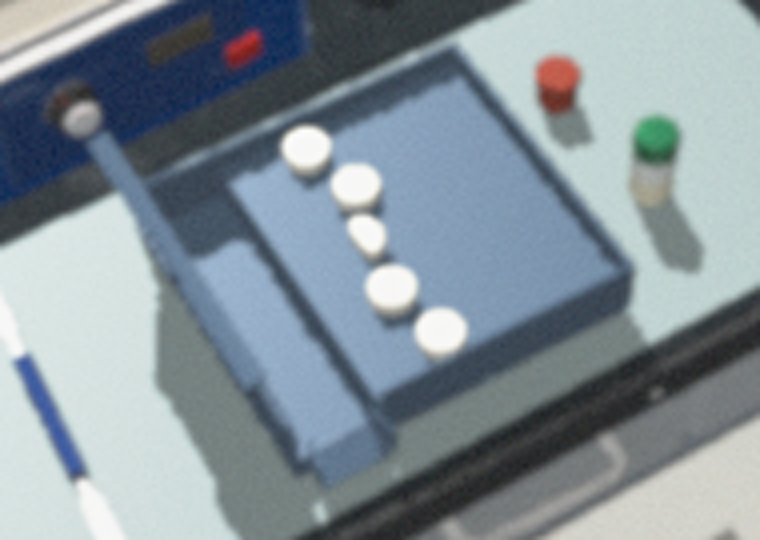

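The crop shows the half tablet in the middle at (367,236) and whole tablets at (306,150), (356,188), (391,290) and (440,332). The brink runs from (232,183) to (378,392), and the right wall's top from (456,48) to (630,270).

```bash
cat >> h.py <<'E'
TH=None
E
python3 - <<'E'
from h import *
c=dict(np.load("pics/a_side.npz"))
P=lambda u,v,z: ray(c,215+u/4,165+v/4,z)
pts={'FR':P(456,48,38),'NR':P(632,268,38),'BF':P(232,183,26),'BN':P(378,392,26)}
for k,v in pts.items():print(k,np.round(v,1))
for a,b in(('NR','FR'),('BN','BF')):
    d=pts[b]-pts[a];print(np.hypot(*d[:2]),np.arctan2(d[1],d[0]))
a=np.arctan2(*(pts['FR']-pts['NR'])[1::-1]);b=np.arctan2(*(pts['BF']-pts['BN'])[1::-1])
th=(a+b)/2
R=lambda th:np.array([[np.cos(th),-np.sin(th)],[np.sin(th),np.cos(th)]])
mod={'FR':(78,-88),'NR':(-78,-88),'BF':(74,43),'BN':(-74,43)}
o=[pts[k][:2]-R(th)@mod[k] for k in mod];print(th,np.round(o,1));o=np.mean(o,0)
print('origin',o)
for u,v in((291.1,201.4),(303.4,210.6),(306.5,223),(312.3,236.15),(324.8,247.3)):
    print(np.round(R(th).T@(ray(c,u,v,34)[:2]-o),1))
W=np.load("pics/a_wrist.npz");
for z in(26,38): print(z,np.round(proj(dict(W),[460,110,z])))
s=robot
print([k for k in dir(robot) if k[0]!='_'])
E
```

```text
FR [565.1  89.1  38. ]
NR [433.9  15.2  38. ]
BF [495.9 195.2  26. ]
BN [380.  128.6  26. ]
150.58090263334748 0.5127989648426826
133.64218388029462 0.5220709208137042
0.5174349428281935 [[453.8 127. ]
 [458.2 130.3]
 [452.8 121.3]
 [465.6 127.8]]
origin [457.6063702  126.58233966]
[63.3  4. ]
[32.7 -4.9]
[5.3 4.4]
[-25.1  10.1]
[-56.9   3.4]
26 [ 47. 502.]
38 [ 40. 512.]
['MotionError', 'grip_depth', 'sign_off']
```

```bash
python3 - <<'E'
from h import *
from scipy.spatial.transform import Rotation as Ro
w=dict(np.load("pics/a_wrist.npz"));s=dict(np.load("pics/a_side.npz"))
st=monitor.sense();T=Ro.from_euler('xyz',st["orientation"]).as_matrix()
W=w["world_to_cam"];R=W[:3,:3];cam=-R.T@W[:3,3]
print('cam in tool',np.round(T.T@(cam-st["position"])),'view dir tool',np.round(T.T@(-R[2]),2),'img right',np.round(T.T@R[0],2))
for u,v in((203,214),(292,181),(265,192)):print('shaker base',u,v,np.round(ray(s,u,v,0)))
for z in (60,100,130): print('shaker top front',z,np.round(ray(s,288,155,z)),np.round(ray(s,198,195,z)))
# needed move to look pose: TCP xy, z=230, yaw=th+pi
th=.517;tgt=np.array([470,150,260.]);print('shift tool cm',np.round(T.T@(tgt-st["position"])/10,1))
d=T.T@Ro.from_euler('xyz',[np.pi,0,th+np.pi]).as_matrix();print(np.round(Ro.from_matrix(d).as_rotvec(degrees=True),1))
E
```

```text
cam in tool [  76.   -0. -183.] view dir tool [-0.3  -0.    0.95] img right [-0.  1.  0.]
shaker base 203 214 [512. 332.   0.]
shaker base 292 181 [590. 162.  -0.]
shaker base 265 192 [563. 215.  -0.]
shaker top front 60 [604. 167.  60.] [510. 329.  60.]
shaker top front 100 [566. 164. 100.] [477. 317. 100.]
shaker top front 130 [537. 162. 130.] [452. 308. 130.]
shift tool cm [-36.  -28.8  -6.9]
[ -0.  -0. -55.]
```

```bash
python3 -m jog '-8 -8 -5 0 0 -14 0;-17 -17 -7 0 0 -28 0;-25 -25 -7 0 0 -42 0;-34.2 -33.9 -7 0 0 -55 0;-34.2 -33.9 -7 0 0 -55 0;-34.2 -33.9 -7 0 0 -55 0;-34.2 -33.9 -7 0 0 -55 0;-34.2 -33.9 -7 0 0 -55 0;-34.2 -33.9 -7 0 0 -55 0;-34.2 -33.9 -7 0 0 -55 0;-34.2 -33.9 -7 0 0 -55 0;-34.2 -33.9 -3 0 0 -55 0;-34.2 -33.9 0 0 0 -55 0;-34.2 -33.9 0 0 0 -55 0;-34.2 -33.9 0 0 0 -55 0'
cat > look.py <<'E'
import sys;from h import *
c=imaging.read_camera(sys.argv[1]);np.savez(f"pics/{sys.argv[2]}.npz",**c);cv2.imwrite(f"pics/{sys.argv[2]}.png",c["image"])
E
python3 look.py wrist c
```

```text
t: 1.4
position: [430.7, 111.0, 190.1]
orientation: [3.14, -0.004, -2.627]
force: [0.2, 0.4, 0.2]
finger_gap: -0.1
```

View pics/c.png

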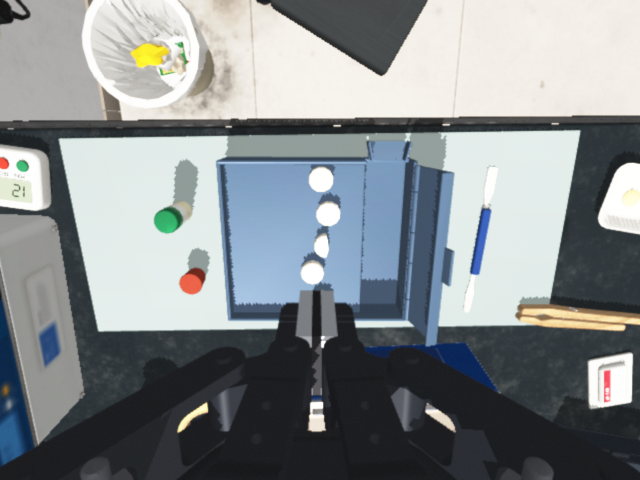

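The wrist view has image-right as tray +y and image-up as tray -x. Whole tablets are at (320,179), (328,213) and (312,272), the half is at (321,245), and the far tablet is hidden by the fingers. The lid stands at u≈430.

```bash
python3 - <<'E'
from h import *
c=dict(np.load("pics/c.npz"));im=c["image"];hsv=cv2.cvtColor(im,cv2.COLOR_BGR2HSV)
print(hsv[240,290],hsv[240,150],hsv[240,380],[hsv[v,222].tolist() for v in(230,)])
m=((hsv[...,1]>70)&(hsv[...,0]>95)&(hsv[...,0]<120)).astype(np.uint8)
# left outer edge per row
L=[(np.argmax(m[v,200:300])+200,v) for v in range(175,300,5)]
g=cv2.cvtColor(im,cv2.COLOR_BGR2GRAY).astype(float)
B=[(np.argmin(np.diff(cv2.GaussianBlur(g,(5,5),1)[v,350:378]))+350.5,v) for v in range(175,285,5)]
print([int(p[0]) for p in L],[p[0] for p in B])
def line(p,z):
    q=np.array([ray(c,u,v,z)[:2] for u,v in p]);vx,vy,x,y=cv2.fitLine(q.astype(np.float32),cv2.DIST_HUBER,0,.01,.01).ravel();return np.arctan(vy/vx),q
a1,q1=line(L,38);a2,q2=line(B,26);th=(a1+a2)/2;print(a1,a2)
R=np.array([[np.cos(th),-np.sin(th)],[np.sin(th),np.cos(th)]])
yl=np.median(q1@R[:,1]);yb=np.median(q2@R[:,1]);print('width left-brink (131)',yb-yl)
# near/far outer edges x
N=[(u,np.argmax(m[140:200,u])+140) for u in range(235,350,10)]
F=[(u,339-np.argmax(m[339:290:-1,u])) for u in range(240,280,8)]
xn=np.median([ray(c,u,v,38)[:2]@R[:,0] for u,v in N]);xf=np.median([ray(c,u,v,38)[:2]@R[:,0] for u,v in F])
print('N',N[:4],'F',F,'len(156)',xf-xn)
o=R@[xn+78,(yl+88+yb-43)/2];print('origin',o,'th',th)
w=(im.min(2)>185).astype(np.uint8)[165:300,300:345]
n,l,st,ce=cv2.connectedComponentsWithStats(w)
for i in range(1,n):
    if st[i][4]>40:
        p=ray(c,*(ce[i]+[300,165]),34)[:2];print(st[i],'tray',np.round(R.T@(p-o),1))
np.savez('tray.npz',o=o,th=th)
S=monitor.sense();print('tcp tray',np.round(R.T@(S["position"][:2]-o),1),S["position"])
E
```

```text
[105  74 210] [ 83  10 237] [105  86 192] [[105, 87, 172]]
[218, 218, 219, 219, 219, 220, 220, 220, 221, 221, 222, 222, 222, 223, 223, 223, 224, 224, 225, 225, 225, 226, 226, 226, 227] [np.float64(363.5), np.float64(363.5), np.float64(363.5), np.float64(362.5), np.float64(362.5), np.float64(362.5), np.float64(362.5), np.float64(361.5), np.float64(361.5), np.float64(361.5), np.float64(361.5), np.float64(360.5), np.float64(360.5), np.float64(360.5), np.float64(360.5), np.float64(360.5), np.float64(360.5), np.float64(359.5), np.float64(359.5), np.float64(359.5), np.float64(359.5), np.float64(359.5)]
0.51365274 0.5091937
width left-brink (131) 128.3250579767304
N [(235, np.int64(158)), (245, np.int64(158)), (255, np.int64(158)), (265, np.int64(158))] F [(240, np.int64(319)), (248, np.int64(319)), (256, np.int64(319)), (264, np.int64(319)), (272, np.int64(319))] len(156) 155.3692297205938
origin [459.02456267 128.17510868] th 0.51142323
[  9   2  25  25 484] tray [-59.1   3. ]
[ 16  38  25  23 458] tray [-27.6   9.8]
[ 14  70  15  23 263] tray [3.4 4.2]
[  0  98  24  22 404] tray [30.5 -4.9]
tcp tray [-32.1  -0.7] [431.38066115 111.83881332 191.42528084]
```

Tablets in the tray frame: (-59,3), (-27.6,9.8), (30.5,-4.9) and the far one at about (61,3.7). The half is at (3.4,4.2). First I'll lower behind the far tablet.

```bash
python3 -m jog '-3 -1.5 4 0 0 0 0;-6 -3 8 0 0 0 0;-9.2 -3.9 11 0 0 0 0;-9.2 -3.9 13 0 0 0 0;-9.2 -3.9 14.5 0 0 0 0;-9.2 -3.9 16.2 0 0 0 0;-9.2 -3.9 16.2 0 0 0 0;-9.2 -3.9 16.2 0 0 0 0'
python3 look.py side d; cat > tcp.py <<'E'
from h import *
t=np.load('tray.npz');a=float(t['th']);R=np.array([[np.cos(a),-np.sin(a)],[np.sin(a),np.cos(a)]])
S=monitor.sense();print('tray',np.round(R.T@(S["position"][:2]-t['o']),1),'z',S["position"][2].round(1),np.round(S["orientation"],3),np.round(S["force"],1))
E
python3 tcp.py; python3 -c "
import cv2;i=cv2.imread('pics/d.png');cv2.imwrite('pics/d2.png',cv2.resize(i[140:300,215:405],None,fx=4,fy=3.6))"
```

```text
t: 2.12
position: [530.7, 124.5, 30.1]
orientation: [3.141, -0.002, -2.624]
force: [-0.6, -1.0, 1.5]
finger_gap: -0.2
tray [ 60.9 -38.6] z 30.8 [-3.141 -0.    -2.624] [0.2 0.4 0.2]
```

View pics/d2.png

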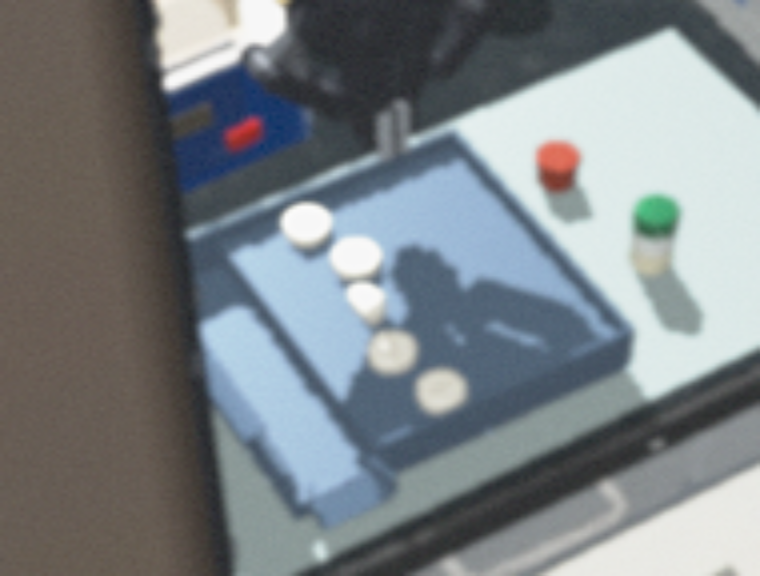

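The fingertips appear at (392,155) in the crop, just inside the far wall, and no tablet has moved. I'll check the projection of the TCP and the tablets' relative positions.

```bash
python3 - <<'E'
from h import *
c=dict(np.load("pics/d.npz"));t=np.load('tray.npz');a=float(t['th']);o=t['o'];R=np.array([[np.cos(a),-np.sin(a)],[np.sin(a),np.cos(a)]])
S=monitor.sense()
f=lambda p:np.round((proj(c,p)-[215,140])*[4,3.6])
print('tcp',f(S["position"]))
for n,p in dict(T=(61,3.7,35),T2=(30.5,-4.9,35),T4=(-59,3,35),FRtop=(78,-88,38),FRin=(74,-84,26),BF=(74,43,26),BN=(-74,43,26)).items():print(n,f([*(o+R@p[:2]),p[2]]))
E
```

```text
tcp [384. 193.]
T [304. 220.]
T2 [353. 254.]
T4 [438. 386.]
FRtop [455. 126.]
FRin [452. 149.]
BF [218. 245.]
BN [376. 455.]
```

```bash
python3 look.py wrist e; python3 - <<'E'
from h import *
S=monitor.sense();c=dict(np.load("pics/e.npz"));print('wrist tcp',proj(c,S["position"]))
d=cv2.imread('pics/d.png')[160:220,280:345];e=c["image"][180:330,240:400]
cv2.imwrite('pics/e2.png',np.hstack([cv2.resize(d,(390,375)),cv2.resize(e,(400,375))]))
E
```

```text
wrist tcp [315.37901718 274.53591897]
```

View pics/e2.png

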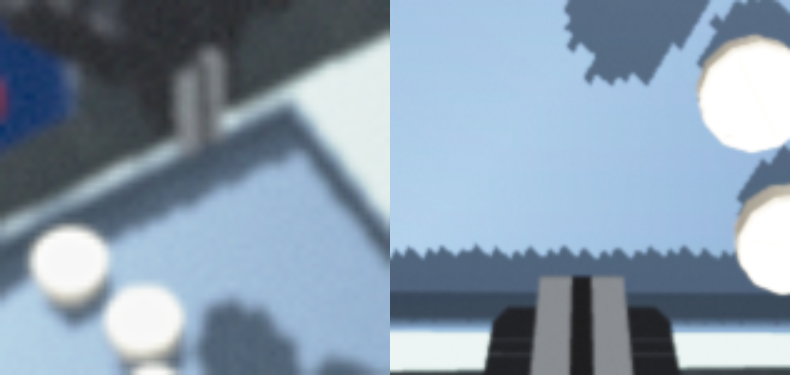

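Both views put the visible fingertip roughly 19 mm higher than the reported TCP, so I'll feel downward gently and watch the force.

```bash
python3 -m jog '0 0 .2 0 0 0 0;0 0 .4 0 0 0 0;0 0 .5 0 0 0 0;0 0 .5 0 0 0 0'; python3 -m jog '0 0 .1 0 0 0 0;0 0 .15 0 0 0 0;0 0 .15 0 0 0 0'; python3 tcp.py;python3 look.py side f;python3 look.py wrist f2;python3 - <<'E'
from h import *
t=np.load('tray.npz');a=float(t['th']);o=t['o'];R=np.array([[np.cos(a),-np.sin(a)],[np.sin(a),np.cos(a)]])
S=monitor.sense();p=np.array(S["position"])
w=dict(np.load('pics/f2.npz'))
g=w["image"];print(g[270:300:2,308].tolist())
for dz in(0,10,15,20,25):print(dz,[np.round(proj(w,[*(p[:2]+R@[dx,0]),p[2]+dz])) for dx in(-11,-8,0)])
E
```

```text
t: 2.55
position: [531.3, 124.1, 26.4]
orientation: [-3.141, 0.001, -2.624]
force: [-0.2, -0.1, 0.2]
finger_gap: 0.0
t: 2.8
position: [531.2, 124.1, 24.8]
orientation: [-3.141, 0.001, -2.625]
force: [0.9, -0.0, -0.1]
finger_gap: 0.1
tray [ 60.9 -38.9] z 24.8 [-3.141e+00  1.000e-03 -2.625e+00] [ 0.9 -0.  -0.1]
[[231, 201, 171], [231, 201, 172], [231, 200, 172], [232, 203, 173], [231, 201, 170], [231, 201, 169], [218, 186, 155], [167, 139, 113], [130, 106, 84], [125, 102, 80], [127, 115, 104], [147, 141, 138], [145, 141, 138], [146, 141, 138], [145, 141, 138]]
0 [array([316., 254.]), array([316., 260.]), array([316., 274.])]
10 [array([316., 261.]), array([316., 267.]), array([316., 282.])]
15 [array([316., 265.]), array([316., 271.]), array([316., 287.])]
20 [array([316., 269.]), array([316., 275.]), array([316., 291.])]
25 [array([316., 273.]), array([316., 280.]), array([316., 296.])]
```

```bash
python3 - <<'E'
from h import *
t=np.load('tray.npz');a=float(t['th']);o=t['o'];R=np.array([[np.cos(a),-np.sin(a)],[np.sin(a),np.cos(a)]])
s=dict(np.load('pics/f.npz'));w=dict(np.load('pics/f2.npz'));S=monitor.sense()
g=cv2.cvtColor(s["image"],cv2.COLOR_BGR2HSV)
# pad mask: grey, low sat, mid value
m=((g[...,1]<40)&(g[...,2]>85)&(g[...,2]<190))[160:205,300:325].astype(np.uint8)
print(*[''.join('#' if x else '.' for x in r) for r in m],sep='\n')
def tri(us,uw):
    for z in range(20,80,5):
        A=ray(s,*us,z);B=ray(w,*uw,z);print(z,np.round(R.T@(A[:2]-o),1),np.round(R.T@(B[:2]-o),1))
tri((312.8,186),(317,291))
E
```

```text
.........................
.........................
.........................
.........................
.........................
.........................
.........................
.........................
.........................
.........................
..............###........
.............#####.......
............######.......
..........########.......
.........#########.....##
.........#########...####
.........#########..####.
.........###############.
.........##########......
.........#########.......
..........########.......
.........#########.......
.........#########.......
....###.#########........
.######..######..........
#####.....####...........
###........#.............
.........................
.........................
.........................
.........................
.........................
.........................
.........................
.........................
.........................
.........................
.........................
.........................
.........................
.........................
.........................
.........................
.........................
.........................
20 [ 83.3 -55.4] [ 72.7 -38.3]
25 [ 79.6 -53.4] [ 70.3 -38.3]
30 [ 75.8 -51.3] [ 68.  -38.3]
35 [ 72.1 -49.3] [ 65.6 -38.3]
40 [ 68.4 -47.3] [ 63.2 -38.3]
45 [ 64.7 -45.3] [ 60.9 -38.3]
50 [ 61.  -43.2] [ 58.5 -38.4]
55 [ 57.2 -41.2] [ 56.2 -38.4]
60 [ 53.5 -39.2] [ 53.8 -38.4]
65 [ 49.8 -37.1] [ 51.4 -38.4]
70 [ 46.1 -35.1] [ 49.1 -38.4]
75 [ 42.3 -33.1] [ 46.7 -38.5]
```

Triangulation puts the real tip about 33 mm above the reported TCP, and there is no contact force at z=24.8. I'll go down 15 mm in small rows and re-check.

```bash
python3 -m jog '0 0 .3 0 0 0 0;0 0 .6 0 0 0 0;0 0 .9 0 0 0 0;0 0 .9 0 0 0 0'; python3 -m jog '0 0 .3 0 0 0 0;0 0 .6 0 0 0 0;0 0 .6 0 0 0 0';  python3 tcp.py;python3 look.py side g;python3 look.py wrist g2;python3 - <<'E'
from h import *
d=cv2.imread('pics/g.png')[160:235,280:360];e=cv2.imread('pics/g2.png')[180:330,240:400]
cv2.imwrite('pics/g3.png',np.hstack([cv2.resize(d,(400,375),interpolation=cv2.INTER_CUBIC),cv2.resize(e,(400,375))]))
E
```

```text
t: 3.23
position: [530.9, 124.0, 15.1]
orientation: [-3.141, -0.0, -2.625]
force: [-0.6, 0.3, -0.6]
finger_gap: 0.1
t: 3.48
position: [530.6, 124.0, 8.5]
orientation: [-3.142, -0.001, -2.625]
force: [-0.6, -0.1, -0.2]
finger_gap: -0.3
tray [ 60.4 -38.7] z 8.5 [-3.142e+00 -1.000e-03 -2.625e+00] [-0.6 -0.1 -0.2]
```

View pics/g3.png

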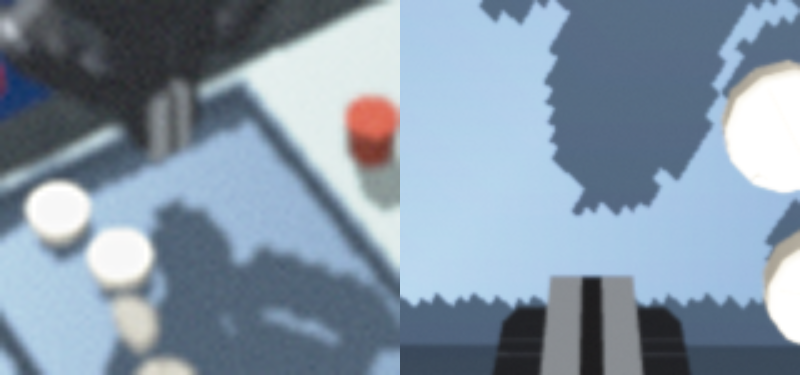

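```bash
python3 - <<'E'
from h import *
t=np.load('tray.npz');a=float(t['th']);o=t['o'];R=np.array([[np.cos(a),-np.sin(a)],[np.sin(a),np.cos(a)]])
s=dict(np.load('pics/g.npz'));w=dict(np.load('pics/g2.npz'))
for z in range(25,60,5):print(z,np.round(R.T@(ray(s,311.6,191.6,z)[:2]-o),1),np.round(R.T@(ray(w,316.5,291,z)[:2]-o),1))
E
python3 -m jog '0 0 .3 0 0 0 0;0 0 .6 0 0 0 0;0 0 .7 0 0 0 0;0 0 .7 0 0 0 0'; python3 -m jog '0 0 .15 0 0 0 0;0 0 .3 0 0 0 0;0 0 .3 0 0 0 0'
```

```text
25 [ 68.7 -44.4] [ 62.3 -38.4]
30 [ 65.  -42.4] [ 59.9 -38.4]
35 [ 61.4 -40.5] [ 57.6 -38.4]
40 [ 57.7 -38.5] [ 55.2 -38.4]
45 [ 54.1 -36.5] [ 52.9 -38.5]
50 [ 50.4 -34.6] [ 50.5 -38.5]
55 [ 46.8 -32.6] [ 48.2 -38.5]
t: 3.92
position: [530.7, 124.0, 1.6]
orientation: [-3.142, -0.001, -2.625]
force: [0.1, 0.2, -0.1]
finger_gap: 0.1
t: 4.17
position: [530.6, 124.0, -1.7]
orientation: [3.142, -0.001, -2.625]
force: [-0.1, -0.2, 0.9]
finger_gap: 0.1
```

```bash
for i in 1 2; do python3 -m jog '0 0 .1 0 0 0 0;0 0 .2 0 0 0 0;0 0 .2 0 0 0 0' | grep -E 'pos|force'; done; python3 look.py side i; python3 - <<'E'
from h import *
g=cv2.cvtColor(cv2.imread('pics/i.png'),cv2.COLOR_BGR2HSV)
m=((g[...,1]<40)&(g[...,2]>85)&(g[...,2]<190))[175:205,300:325]
print(*[str(175+i)+''.join('#' if x else '.' for x in r) for i,r in enumerate(m)],sep='\n')
E
```

```text
position: [530.4, 124.0, -3.9]
force: [-0.1, -0.6, 0.7]
position: [530.4, 124.0, -6.0]
force: [-0.8, -0.8, -0.2]
175......................###
176.....................####
177....................##...
178.........................
179.........................
180.........................
181...............##........
182..............####.......
183............######.......
184...........#######.......
185..........#########......
186#.........#########......
187..........#########......
188..........#########......
189..........########.......
190..........########.......
191..........########.......
192..........#######........
193..........#######........
194..........######.........
195...........####..........
196...........##............
197.........................
198.........................
199.........................
200.........................
201.........................
202.........................
203.........................
204.........................
```

```bash
for i in 1 2 3; do python3 -m jog '0 0 .1 0 0 0 0;0 0 .2 0 0 0 0;0 0 .2 0 0 0 0' | grep -E 'pos|force';  done
```

```text
position: [530.3, 123.9, -8.1]
force: [-0.1, 0.8, 0.5]
position: [530.2, 123.9, -10.3]
force: [-0.3, 0.5, 0.4]
position: [530.1, 123.9, -12.5]
force: [0.1, -0.3, -1.1]
```

```bash
python3 look.py side j;python3 look.py wrist j2; python3 - <<'E'
from h import *
d=cv2.imread('pics/j.png')[160:235,280:360];e=cv2.imread('pics/j2.png')[180:330,240:400]
cv2.imwrite('pics/j3.png',np.hstack([cv2.resize(d,(400,375),interpolation=cv2.INTER_CUBIC),cv2.resize(e,(400,375))]))
E
```

```text
(no output)
```

View pics/j3.png

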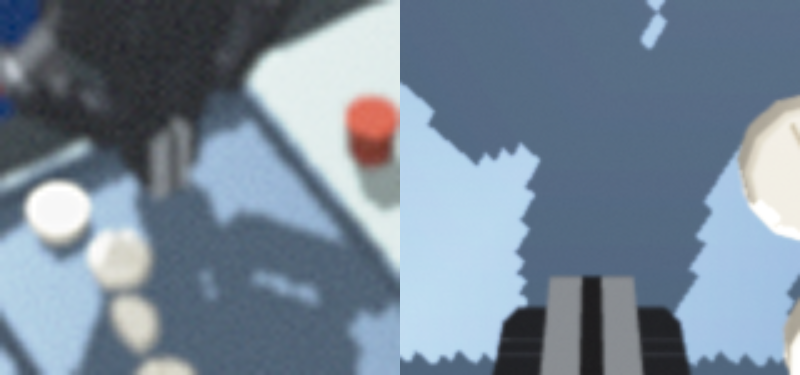

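The shadow now meets the fingertips at left-panel (165,195), so the tip is close to the platform. I'll triangulate once more.

```bash
python3 tcp.py; python3 - <<'E'
from h import *
t=np.load('tray.npz');a=float(t['th']);o=t['o'];R=np.array([[np.cos(a),-np.sin(a)],[np.sin(a),np.cos(a)]])
s=dict(np.load('pics/j.npz'));w=dict(np.load('pics/j2.npz'))
for z in range(20,50,4):print(z,np.round(R.T@(ray(s,312.8,199.6,z)[:2]-o),1),np.round(R.T@(ray(w,316.5,291,z)[:2]-o),1))
print(*[proj(s,[*(o+R@[50,-38]),z]).round(1) for z in (26,30,34)])
E
```

```text
tray [ 60.  -38.5] z -12.4 [ 3.141e+00 -2.000e-03 -2.625e+00] [ 0.4 -0.6 -0.6]
20 [ 54.1 -38.5] [ 54.2 -38.3]
24 [ 51.3 -37. ] [ 52.3 -38.3]
28 [ 48.4 -35.4] [ 50.4 -38.3]
32 [ 45.6 -33.9] [ 48.6 -38.3]
36 [ 42.8 -32.4] [ 46.7 -38.3]
40 [ 40.  -30.8] [ 44.8 -38.3]
44 [ 37.1 -29.3] [ 43.  -38.4]
48 [ 34.3 -27.8] [ 41.1 -38.4]
[313.6 199.2] [313.5 197.8] [313.5 196.5]
```

```bash
for i in 1 2; do python3 -m jog '0 0 .1 0 0 0 0;0 0 .1 0 0 0 0' | grep -E 'pos|force';  done
```

```text
position: [530.2, 123.9, -13.5]
force: [-0.8, -0.5, -0.2]
position: [530.2, 123.9, -13.8]
force: [-2.9, -0.5, 10.3]
```

Contact came at reported z=-13.8, so I'll work about 2.5 mm above that. Now I push the far tablet.

```bash
python3 -m jog '0 0 -.25 0 0 0 0;0 .9 -.25 0 0 0 0;0 1.7 -.25 0 0 0 0;0 2.5 -.25 0 0 0 0;0 3.2 -.25 0 0 0 0;0 3.9 -.25 0 0 0 0;0 4.6 -.25 0 0 0 0;0 5.3 -.25 0 0 0 0;0 6 -.25 0 0 0 0;0 6.7 -.25 0 0 0 0;0 7.3 -.25 0 0 0 0;0 7.8 -.25 0 0 0 0;0 7.8 -.25 0 0 0 0'; python3 tcp.py
python3 look.py wrist k; python3 - <<'E'
from h import *
t=np.load('tray.npz');a=float(t['th']);o=t['o'];R=np.array([[np.cos(a),-np.sin(a)],[np.sin(a),np.cos(a)]])
c=dict(np.load('pics/k.npz'));im=c["image"];w=(im.min(2)>150).astype(np.uint8)
n,l,st,ce=cv2.connectedComponentsWithStats(w)
for i in range(1,n):
    q=R.T@(ray(c,*ce[i],34)[:2]-o)
    if st[i][4]>150 and abs(q[0])<80 and -90<q[1]<90:print(st[i],np.round(q,1))
E
```

```text
t: 6.98
position: [491.0, 192.5, -11.4]
orientation: [3.141, -0.002, -2.624]
force: [-0.7, 0.3, -0.3]
finger_gap: -0.2
tray [59.3 40.5] z -11.4 [ 3.141e+00 -2.000e-03 -2.624e+00] [-0.7  0.3 -0.3]
[171   0  64  22 987] [-50.4   4.5]
[ 194   50   67   69 3629] [-28.   10.3]
[256 106  49  70 691] [-9.8 27.6]
[  115   145   180   181 17710] [34.4 -0.3]
[327 277  38  44 897] [48.8 53.2]
[433 318   8  40 151] [68.  89.8]
```

```bash
python3 -m jog '0 0 -1.5 0 0 0 0;0 0 -3 0 0 0 0;1 -3 -3 0 0 0 0;2 -6 -3 0 0 0 0;2.8 -8.2 -3 0 0 0 0;2.8 -8.4 -3 0 0 0 0;2.8 -8.4 -1.5 0 0 0 0;2.8 -8.4 -.2 0 0 0 0;2.8 -8.4 0 0 0 0 0'; python3 tcp.py;python3 look.py wrist l
```

```text
t: 7.78
position: [507.8, 105.1, -13.0]
orientation: [3.14, -0.004, -2.624]
force: [-1.6, -1.1, 0.1]
finger_gap: 0.1
tray [ 31.2 -44. ] z -13.0 [ 3.14  -0.004 -2.624] [-1.6 -1.1  0.1]
```

View pics/l.png

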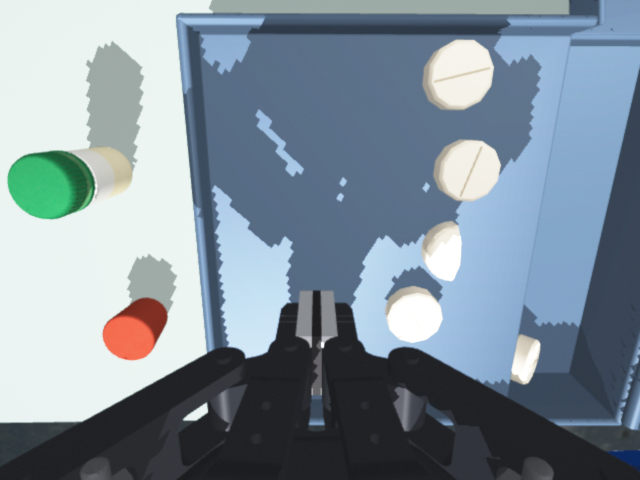

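The far tablet is in the trough at (525,360), leaning by the brink. The next tablet is at (414,315), with the half clear of the pusher's path at (442,250). I'll push on.

```bash
python3 -m jog '0 .5 -.1 0 0 0 0;0 1.3 -.1 0 0 0 0;0 2 -.1 0 0 0 0;0 2.7 -.1 0 0 0 0;0 3.4 -.1 0 0 0 0;0 4.1 -.1 0 0 0 0;0 4.8 -.1 0 0 0 0;0 5.5 -.1 0 0 0 0;0 6.2 -.1 0 0 0 0;0 6.9 -.1 0 0 0 0;0 7.6 -.1 0 0 0 0;0 8.2 -.1 0 0 0 0;0 8.5 -.1 0 0 0 0;0 8.5 -.1 0 0 0 0'; python3 tcp.py
python3 -m jog '0 0 -1.5 0 0 0 0;0 0 -3 0 0 0 0;2 -2 -3 0 0 0 0;4 -4 -3 0 0 0 0;6 -6 -3 0 0 0 0;6 -7.5 -3 0 0 0 0;6 -7.5 -3 0 0 0 0;6 -7.5 -1.5 0 0 0 0;6 -7.5 -.2 0 0 0 0;6 -7.5 0 0 0 0 0;6 -7.5 0 0 0 0 0'; python3 tcp.py; python3 look.py wrist m; python3 - <<'E'
from h import *
t=np.load('tray.npz');a=float(t['th']);o=t['o'];R=np.array([[np.cos(a),-np.sin(a)],[np.sin(a),np.cos(a)]])
c=dict(np.load('pics/m.npz'));im=c["image"];hs=cv2.cvtColor(im,cv2.COLOR_BGR2HSV);w=((im.min(2)>150)&(hs[...,1]<50)).astype(np.uint8)
n,l,st,ce=cv2.connectedComponentsWithStats(w)
for i in range(1,n):
    if st[i][4]>150:print(st[i],np.round(R.T@(ray(c,*ce[i],34)[:2]-o),1))
E
```

```text
t: 9.0
position: [465.4, 179.7, -11.4]
orientation: [3.14, -0.005, -2.623]
force: [-0.0, -0.2, -0.9]
finger_gap: 0.1
tray [30.8 41.8] z -11.4 [ 3.14  -0.005 -2.623] [-0.  -0.2 -0.9]
t: 9.92
position: [450.1, 85.2, -11.8]
orientation: [3.139, -0.006, -2.623]
force: [-0.6, -0.2, -0.7]
finger_gap: -0.2
tray [-28.8 -33.1] z -11.8 [ 3.139 -0.006 -2.623] [-0.6 -0.2 -0.7]
[    0     0   640   107 59380] [-125.3  -32.3]
[581 138  18  18 189] [-96.5  62.4]
[    0   143   200   324 40204] [ -45.9 -123.7]
[ 384  216   58   58 2544] [-59.6   3.1]
[ 393  291   58   54 2264] [-28.6   9.7]
[487 382  25  17 164] [ 5. 46.]
```

```bash
python3 -m jog '0 .7 0 0 0 0 0;0 1.4 0 0 0 0 0;0 2.1 0 0 0 0 0;0 2.8 0 0 0 0 0;0 3.5 0 0 0 0 0;0 4.2 0 0 0 0 0;0 4.9 0 0 0 0 0;0 5.6 0 0 0 0 0;0 6.3 0 0 0 0 0;0 7 0 0 0 0 0;0 7.5 0 0 0 0 0;0 7.5 0 0 0 0 0'; python3 tcp.py
python3 -m jog '0 0 -1.5 0 0 0 0;0 0 -3 0 0 0 0;0 -3 -3 0 0 0 0;0 -6 -3 0 0 0 0;0 -8 -3 0 0 0 0;0 -8 -3 0 0 0 0'; python3 tcp.py; python3 - <<'E'
from h import *
from scipy.spatial.transform import Rotation as Ro
S=monitor.sense();print(np.round(S["joint_positions"],3))
E
python3 look.py wrist n; python3 look.py side n2
```

```text
t: 10.97
position: [412.6, 151.1, -11.1]
orientation: [3.14, -0.005, -2.622]
force: [0.5, -0.3, 0.3]
finger_gap: -0.0
tray [-29.3  42.7] z -11.1 [ 3.14  -0.005 -2.622] [ 0.5 -0.3  0.3]
t: 11.47
position: [454.6, 79.2, 18.8]
orientation: [3.141, -0.004, -2.625]
force: [-0.6, 0.3, -0.3]
finger_gap: 0.2
tray [-27.8 -40.5] z 18.8 [ 3.141 -0.004 -2.625] [-0.6  0.3 -0.3]
[ 3.000e-02  5.470e-01  2.112e+00 -2.000e-03  4.870e-01 -2.056e+00]
```

View pics/n.png

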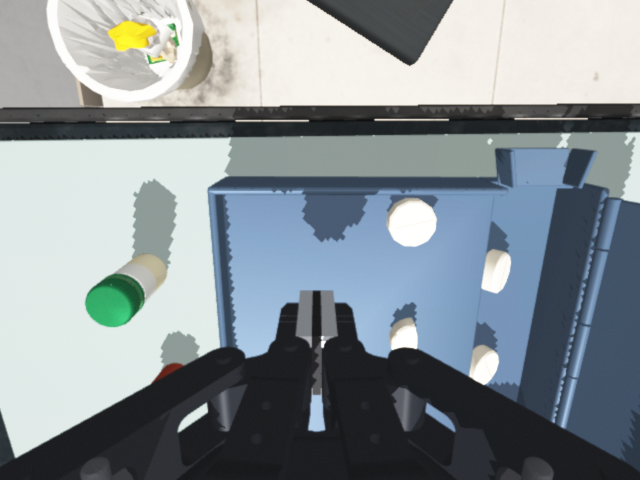

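Three tablets are in the trough at (497,270), (484,365) and the far one. The half is still on the platform at (403,337), and the last whole tablet is at (411,222). The near tablet is inside the minimum reach, so I'll lean the tool 15° (wrist outwards) for it.

```bash
python3 -m jog '1 0 0 0 5 0 0;2 0 0 0 10 0 0;3 0 0 0 15 0 0;4.05 0 0 0 15 0 0;4.05 0 1 0 15 0 0;4.05 0 2 0 15 0 0;4.05 0 2.5 0 15 0 0;4.05 0 2.5 0 15 0 0'; python3 tcp.py;python3 look.py wrist p;python3 - <<'E'
from h import *
t=np.load('tray.npz');a=float(t['th']);o=t['o'];R=np.array([[np.cos(a),-np.sin(a)],[np.sin(a),np.cos(a)]])
print(np.round(monitor.sense()["joint_positions"],3))
c=dict(np.load('pics/p.npz'));im=c["image"];hs=cv2.cvtColor(im,cv2.COLOR_BGR2HSV);w=((im.min(2)>150)&(hs[...,1]<50)).astype(np.uint8)
n,l,st,ce=cv2.connectedComponentsWithStats(w)
for i in range(1,n):
    if 150<st[i][4]<8000:print(st[i],np.round(R.T@(ray(c,*ce[i],34)[:2]-o),1))
print('tip near edge',[np.round(R.T@(ray(c,316.5,291,z)[:2]-o),1) for z in (26,30,34)])
E
```

```text
t: 12.23
position: [416.4, 61.1, -7.4]
orientation: [3.138, -0.268, -2.623]
force: [0.2, 0.5, -0.6]
finger_gap: 0.2
tray [-70.  -37.6] z -7.4 [ 3.138 -0.268 -2.623] [ 0.2  0.5 -0.6]
[ 0.068  0.642  2.051 -0.176  0.7   -1.872]
[   0    0   69   49 1582] [-177.2 -147. ]
[ 120    0  126   47 5417] [-175.3  -92.8]
[ 275    0   40   93 2696] [-171.   -47.6]
[ 387  287   56   54 2290] [-59.2   2.9]
[ 500  347   30   52 1314] [-35.5  43.9]
tip near edge [array([-67.2, -37.4]), array([-67.9, -37.4]), array([-68.6, -37.4])]
```

```bash
python3 -m jog '0 .8 0 0 0 0 0;0 1.6 0 0 0 0 0;0 2.3 0 0 0 0 0;0 3 0 0 0 0 0;0 3.7 0 0 0 0 0;0 4.4 0 0 0 0 0;0 5.1 0 0 0 0 0;0 5.8 0 0 0 0 0;0 6.5 0 0 0 0 0;0 7.2 0 0 0 0 0;0 7.8 0 0 0 0 0;0 7.8 0 0 0 0 0;0 7.8 0 0 0 0 0'; python3 tcp.py
```

```text
t: 13.37
position: [378.1, 129.1, -6.6]
orientation: [3.139, -0.268, -2.623]
force: [-0.3, -1.3, 0.4]
finger_gap: 0.2
tray [-70.1  40.4] z -6.6 [ 3.139 -0.268 -2.623] [-0.3 -1.3  0.4]
```

```bash
python3 -m jog '.5 -.5 -2 0 0 0 0;1 -1 -4 0 0 0 0;1 -2 -8 0 -5 0 0;.5 -3 -12 0 -10 0 0;.2 -3 -16.2 0 -15 0 0;.2 -3 -16.2 0 -15 0 0;.2 -3 -16.2 0 -15 0 0'; python3 tcp.py;python3 look.py wrist q; python3 look.py side q2
python3 - <<'E'
from h import *
w=cv2.imread('pics/q.png')[120:360,200:500];s=cv2.imread('pics/q2.png')[150:290,215:390]
cv2.imwrite('pics/q3.png',np.hstack([cv2.resize(w,(400,320)),cv2.resize(s,(400,320),interpolation=cv2.INTER_CUBIC)]))
E
```

```text
t: 13.95
position: [429.6, 122.5, 152.2]
orientation: [3.141, -0.002, -2.625]
force: [-0.0, -0.0, -0.6]
finger_gap: -0.2
tray [-28.5   9.5] z 152.2 [ 3.141e+00 -2.000e-03 -2.625e+00] [-0.  -0.  -0.6]
```

View pics/q3.png

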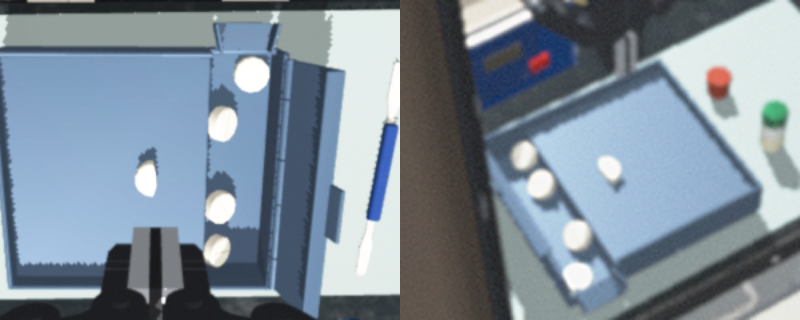

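All four whole tablets are in the trough, at (252,75), (222,125), (220,208) and (217,250) in the left panel. The half is alone on the platform at (147,180). Next is the lid: I go over it and down on its outer side.

```bash
python3 -m jog '-1 3 0 0 0 0 0;-2 6 0 0 0 0 0;-2.85 10 0 0 0 0 0;-2.85 13.3 0 0 0 0 0;-2.85 13.3 0 0 0 0 0;-2.85 13.3 4 0 0 0 0;-2.85 13.3 8 0 0 0 0;-2.85 13.3 11 0 0 0 0;-2.85 13.3 12 0 0 0 0;-2.85 13.3 12 0 0 0 0'; python3 tcp.py
python3 look.py wrist r;python3 - <<'E'
from h import *
t=np.load('tray.npz');a=float(t['th']);o=t['o'];R=np.array([[np.cos(a),-np.sin(a)],[np.sin(a),np.cos(a)]])
c=dict(np.load('pics/q.npz'))
for th in(1.85,2.0,2.15):print(th,[np.round((proj(c,[*(o+R@[x,87-r*np.cos(th)]),40.5+r*np.sin(th)])-[200,120])*[4/3,4/3]) for x,r in((-74,47),(15,57))])
E
```

```text
t: 14.88
position: [384.4, 251.0, 26.1]
orientation: [3.138, -0.016, -2.624]
force: [-0.5, -0.3, 0.3]
finger_gap: -0.1
tray [ -5.  143.6] z 26.1 [ 3.138 -0.016 -2.624] [-0.5 -0.3  0.3]
1.85 [array([341.,  67.]), array([334., 242.])]
2.0 [array([353.,  66.]), array([347., 239.])]
2.15 [array([363.,  65.]), array([358., 236.])]
```

```bash
python3 -m jog '0 -1 -.4 0 0 0 0;0 -2 -.5 0 0 0 0;0 -3 -.5 0 0 0 0;0 -4 -.6 0 0 0 0;0 -4.8 -.7 0 0 0 0;0 -5.4 -.7 0 0 0 0;0 -6 -.7 0 0 0 0;0 -6.5 -.5 0 0 0 0;0 -7 -.2 0 0 0 0;0 -7.4 .2 0 0 0 0;0 -7.7 .6 0 0 0 0;0 -7.7 .6 0 0 0 0'; python3 tcp.py
python3 look.py wrist s; python3 look.py side s2
python3 - <<'E'
from h import *
w=cv2.imread('pics/s.png')[60:420,160:640];s=cv2.imread('pics/s2.png')[150:290,215:390]
cv2.imwrite('pics/s3.png',np.hstack([cv2.resize(w,(420,315)),cv2.resize(s,(380,315),interpolation=cv2.INTER_CUBIC)]))
E
```

```text
t: 15.93
position: [423.1, 184.0, 20.5]
orientation: [3.138, -0.014, -2.624]
force: [-0.2, 1.0, -0.4]
finger_gap: -0.2
tray [-4.  66.2] z 20.5 [ 3.138 -0.014 -2.624] [-0.2  1.  -0.4]
```

```bash
python3 -m jog '0 -.2 .5 0 0 0 0;0 -.35 1 0 0 0 0;0 -.45 1.4 0 0 0 0;0 -.5 1.65 0 0 0 0;0 -.5 1.75 0 0 0 0;0 -.5 1.75 0 0 0 0'; python3 tcp.py; for i in 1 2; do python3 -m jog '0 0 .1 0 0 0 0;0 0 .1 0 0 0 0'|grep -E 'pos|force';done
```

```text
t: 16.53
position: [425.1, 179.9, 3.3]
orientation: [3.138, -0.015, -2.624]
force: [0.1, 0.8, -0.0]
finger_gap: -0.0
tray [-4.2 61.7] z 3.3 [ 3.138 -0.015 -2.624] [ 0.1  0.8 -0. ]
position: [425.2, 180.0, 2.4]
force: [0.0, -0.0, 0.9]
position: [425.2, 180.0, 2.1]
force: [-1.9, -1.0, 13.2]
```

```bash
python3 -m jog '0 0 -.5 0 0 0 0;0 -1 -.5 0 0 0 0;0 -1 -.5 0 0 0 0;0 -1 -.1 0 0 0 0;0 -1 0 0 0 0 0';for i in 1 2; do python3 -m jog '0 0 .07 0 0 0 0;0 0 .07 0 0 0 0'|grep -E 'pos|force';done; python3 -m jog '0 0 -4 0 0 0 0;1 -3 -8 0 0 0 0;3 -6 -12 0 0 0 0;3 -8 -15 0 0 0 0;3 -8 -15 0 0 0 0'; python3 tcp.py
python3 look.py wrist u; python3 look.py side u2
python3 - <<'E'
from h import *
t=np.load('tray.npz');a=float(t['th']);o=t['o'];R=np.array([[np.cos(a),-np.sin(a)],[np.sin(a),np.cos(a)]])
w=cv2.imread('pics/u.png')[60:420,160:640];s=cv2.imread('pics/u2.png')[150:290,215:390]
cv2.imwrite('pics/u3.png',np.hstack([cv2.resize(w,(420,315)),cv2.resize(s,(380,315),interpolation=cv2.INTER_CUBIC)]))
c=dict(np.load('pics/u.npz'))
for th in(0,.1,.2):print(th,[np.round((proj(c,[*(o+R@[x,87-r*np.cos(th)]),41.5+r*np.sin(th)])-[160,60])*.875,1) for x,r in((-74,47),(-15,57),(-15,47),(15,57))])
E
```

```text
t: 17.28
position: [430.6, 171.0, 1.9]
orientation: [3.139, -0.013, -2.624]
force: [-2.5, -5.1, 25.4]
finger_gap: -0.1
position: [430.6, 171.0, 1.9]
force: [-3.8, -2.8, 23.0]
position: [430.7, 171.0, 1.9]
force: [-4.0, -2.1, 22.8]
t: 18.03
position: [447.4, 85.2, 155.5]
orientation: [3.141, -0.008, -2.626]
force: [-0.1, 0.1, 0.4]
finger_gap: 0.1
tray [-31.2 -31.8] z 155.5 [ 3.141 -0.008 -2.626] [-0.1  0.1  0.4]
0 [array([218.3,  93.1]), array([202.8, 157.2]), array([213.6, 157.3]), array([200.9, 187.2])]
0.1 [array([219.9,  93.7]), array([204.3, 159.1]), array([214.9, 158.8]), array([202.3, 189.5])]
0.2 [array([222. ,  94.4]), array([206.5, 160.9]), array([216.9, 160.3]), array([204.4, 191.9])]
```

View pics/u3.png

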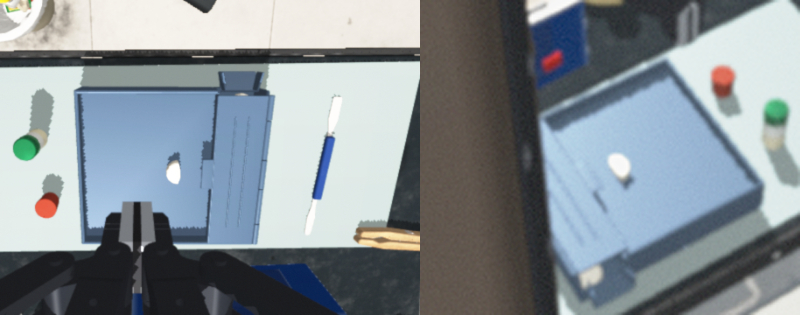

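The lid lies level over the trough and the half is alone on the platform. The near tablet shows a little at the spout, at left (241,93) and right (590,275). I'll check its position from the picture taken before the lid was shut.

```bash
python3 - <<'E'
from h import *
t=np.load('tray.npz');a=float(t['th']);o=t['o'];R=np.array([[np.cos(a),-np.sin(a)],[np.sin(a),np.cos(a)]])
for f,v0 in(('q',0),('u',0)):
    c=dict(np.load(f'pics/{f}.npz'));im=c["image"];hs=cv2.cvtColor(im,cv2.COLOR_BGR2HSV);w=((im.min(2)>110)&(hs[...,1]<60)).astype(np.uint8)
    n,l,st,ce=cv2.connectedComponentsWithStats(w)
    for i in range(1,n):
        q=R.T@(ray(c,*ce[i],15)[:2]-o)
        if 12<st[i][4]<5000 and abs(q[0])<105 and abs(q[1])<95:
            x,y,ww,h=st[i][:4];print(f,st[i],'z15',np.round(q,1),'top edge x z6,z15,z24',[np.round((R.T@(ray(c,x+ww/2,y,z)[:2]-o))[0],1) for z in(6,15,24)])
s=dict(np.load('pics/u2.npz'))
for x in (-74,-78):print([np.round((proj(s,[*(o+R@[x,63]),z])-[215,150])*[380/175,2.25]) for z in(6,15,18,24,40)])
E
```

```text
q [221 120  50   2  99] z15 [-103.7  -47.5] top edge x z6,z15,z24 [np.float64(-104.1), np.float64(-104.1), np.float64(-104.1)]
q [374 162  29  28 612] z15 [-60.6  69.7] top edge x z6,z15,z24 [np.float64(-70.6), np.float64(-71.5), np.float64(-72.5)]
q [355 199  23  28 509] z15 [-28.8  52.8] top edge x z6,z15,z24 [np.float64(-38.6), np.float64(-40.4), np.float64(-42.3)]
q [300 240  18  28 386] z15 [9.1 3.9] top edge x z6,z15,z24 [np.float64(-0.8), np.float64(-3.6), np.float64(-6.5)]
q [353 262  24  26 489] z15 [29.1 53.7] top edge x z6,z15,z24 [np.float64(20.1), np.float64(16.7), np.float64(13.3)]
q [296 290  16  57 661] z15 [70.6 -0.6] top edge x z6,z15,z24 [np.float64(48.6), np.float64(44.4), np.float64(40.2)]
q [320 290  17  58 669] z15 [70.9 20.9] top edge x z6,z15,z24 [np.float64(48.5), np.float64(44.3), np.float64(40.1)]
q [352 295  21  26 405] z15 [61.7 52.9] top edge x z6,z15,z24 [np.float64(53.5), np.float64(49.1), np.float64(44.8)]
q [358 337  52   6 297] z15 [95.7 74.5] top edge x z6,z15,z24 [np.float64(98.5), np.float64(93.0), np.float64(87.4)]
u [253 125  24   2  44] z15 [
[... 330 characters left out ...]
.float64(-72.6)]
u [349 243  18  28 386] z15 [9.1 6.3] top edge x z6,z15,z24 [np.float64(-0.8), np.float64(-3.6), np.float64(-6.5)]
u [296 290  16  57 656] z15 [ 68.5 -42.2] top edge x z6,z15,z24 [np.float64(46.2), np.float64(42.1), np.float64(38.0)]
u [320 290  17  58 669] z15 [ 68.9 -20.5] top edge x z6,z15,z24 [np.float64(46.1), np.float64(42.0), np.float64(37.9)]
u [261 307  17  13 118] z15 [ 66.8 -75.8] top edge x z6,z15,z24 [np.float64(64.2), np.float64(59.6), np.float64(55.0)]
[array([183., 286.]), array([183., 281.]), array([183., 279.]), array([182., 275.]), array([181., 264.])]
[array([186., 290.]), array([185., 284.]), array([185., 282.]), array([185., 278.]), array([184., 267.])]
```

```bash
python3 -c "
from plant import robot;print(robot.sign_off())"
```

```text
the job is handed in; nothing more can be done
None
```

The job is done and handed in at about 18 s of the 48 s allowed. All four whole tablets are in the trough, the lid is shut over them, and the half tablet is still on the platform.

**What I did:** I swept the tablets over the brink one at a time with the closed fingertips. For the nearest one I leaned the tool 15° because it was inside the reach limit. I then pushed the lid over from outside along its arc and pressed it down.

**Last checks:**
- **Tablets:** The last picture before closing the lid put the tablets' centres at tray x of about -61, -29, 29 and 62, with y between 53 and 70. Three looked to be leaning on the brink wall. The nearest lies within the trough, its edge at x of about -72, and can be seen through the spout.
- **Half tablet:** It was in the same place on the platform in the pictures before and after closing the lid. It was not nudged by any push.
- **Lid:** It looked level in the last pictures, and I felt a firm stop at 13 to 25 N with the fingertip at about the shut height. I did not measure the final lid angle any other way.
- **Other things:** The spatula, stopper and vial showed no sign of being moved. I did not check the weigh boat and timer in the last pictures, but the gripper never went near either of them.

**One disagreement:** The real fingertips ended about 40 mm short of the reported TCP. I found this by triangulating from two cameras and then feeling for contact with the platform, and I corrected every later move for it.

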